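# Seat the well plate and lock the shaker's clamp lever

## Robot

A 6-joint arm with a two-finger parallel gripper is mounted at the origin on the work surface. World frame = base frame: x ahead of the robot, y to its left, z up, the work surface at z = 0. Lengths are in mm, angles in rad, forces in N, time in s.
With the tool pointing down it reaches from about 350 to 875 mm from the base axis. Payload 4.2 kg.
Tool frame: the origin (TCP) lies between the finger pads; the fingertips stand 11 mm ahead of it and the grasp point (between the pads) lies 8 mm behind it; z points along the fingers, y is the direction in which the jaws open and shut (so a half turn about z gives the same grasp; the last joint's range is limited). The gripper opens to 85 mm and grips with 20 to 120 N. Pads are 22 mm wide; open, the fingers measure 114 mm over their backs; the gripper's body (76 mm by 85 mm) begins 54 mm behind the grasp point. The pads swing forward as they close: fully open they stand 13 mm farther back than shut.
Start: joints at [1.421, 0.385, 0.008, 0, -1.194, -0.259], TCP at [248.409, 573.491, 206.212] pointing down, gripper open.
Joint ranges: [-3.14, 3.14], [-1.21, 2.06], [-1.07, 1.41], [-3.16, 2.05], [-2.99, -0.16], [-3.1, 3.1]. Speed limits (rad/s): [2.79, 2.79, 3.14, 3.14, 3.14, 3.14].

## Interface

Orientations are given as a unit quaternion [x, y, z, w].
In Python, from bench import * gives the robot as it stands.
- The arm moves only by the tool servo_tool, never from a script. Its argument "rows" is a list of rows, each a list of 7 numbers: the opening, from 0 (shut) to 1 (fully open), then the shift along the tool's x, y, z in cm, then the turn, a rotation vector about the tool's x, y, z in degrees. A call has 1 to 12 rows; each row shifts and turns the commanded pose from where the row before left it, along the tool's axes as they then stand; what a row does not reach is not made up. A row lasts 1/10 s, in which the tool goes at most 50 mm and 8.59 degrees, less where a joint would pass 70% of its speed; a pose out of reach is approached as far as the arm can. A call is refused whole if a number of a shift passes 5 or a number of a turn 8.59, either way. A call with a gripper value outside its range is refused whole. The fingers move at their own pace and stop on an object; the grip force is fixed at half the most. Time passes only in rows, so rows that do not move let the fingers close. It gives the time, the measured TCP pose, the force and the opening at its end, in the units of the state.
- read_state(): the state, without advancing time (a new reading comes with each control period).
- get_image(name): name is "side" or "top" or "wrist"; returns a dict with "image" (480x640x3 uint8, red, green, blue), "mtx" (3x3 intrinsics, pixels), "k1" (the pictures are not rectified: a ray, as slopes to the right and down, at radius r is drawn at 1 + k1 r^2 times it, then the intrinsics apply), "extrinsics" (4x4, takes a point from camera to world coordinates). Camera axes: x right, y up, looking along -z (the intrinsics and any distortion apply to the point x, -y, -z); pixel columns grow to the right and rows downward; lengths in mm; the calibration is good to about 2 mm. A picture is of the moment at which its call begins. There is no depth.
- job_done(): hands the job in, once; it reports no verdict.
The state is a dict: "clock": time; "joints": joint angles; "joint_vel": joint speeds; "joint_efforts": joint torques, N m; "position": TCP position; "ee_rot": TCP orientation; "contact_force": force on the tool from outside, world axes, zero at the start; "wrist_torque": the same for the moment, N m; "gripper_width": finger opening in mm.
Only numpy, scipy, OpenCV 4.12 (cv2) and the standard library are available. Lean on these libraries where they do the work, as an engineer would, in place of code of your own. Each camera call takes 0.05 s, during which the arm holds its last target. There are 200 camera calls.

## Task

Push the well plate along the shaker's deck with your fingertips until it is fully home against the far stop, then flip the shaker's clamp lever over centre so that it snaps into its locked position. Only push: do not pick up or tip the plate, and leave everything else on the bench where it stands.

Things in the scene. Friction and masses are not known exactly. Their poses are not given: they have to be found in the camera images.
- shaker: White plate shaker, fixed, 200 x 150 mm. Origin on the bench under plate_home, same axes. Its flat dark metal deck is 60 mm above the bench, x from -120 to +80 mm, y from -60 to +90 mm, open at the robot end. Rails 9 mm high at y = +-48.5 mm, x from -58 to +66 mm, leave the plate 1.7 mm play a side. The near face of the stop bar across the far end is at x = 64.5 mm.
- plate_home (a point): Point on the deck (60 mm above the bench) where the centre of the plate's underside lies when the plate is fully home. x points along the deck from the robot end to the far stop, y to the left, z up.
- plate: White 96-well plate, loose, flat on the deck between the rails: 127.8 mm long (its x, along the shaker), 85.5 mm wide (y), 14.4 mm high, about 0.12 kg. Origin: centre of its underside. It starts 18 to 38 mm short of home, towards the robot end, and slides easily (below 3 N).
- clamp_lever (a joint): Over-centre lever, rad: 0 = open, leaning back 0.5 towards the robot end; 1.0 = locked, leaning towards the far stop. A spring keeps it at either end: about 2 N at the ball starts it, falling to nothing when upright (0.5), after which it snaps on by itself. A side finger on it comes down just behind the plate's near end when locked; it lands on top of a plate that is not home and cannot lock.
- lever_knob (a point): Centre of the steel ball (21 mm across) on the end of the clamp lever, 62 mm from the pivot on a steel stem 10 mm thick; moves with the lever. Open: 122 mm above the bench, 30 mm nearer the robot end than the pivot; upright: 130 mm; locked: 122 mm, 30 mm beyond the pivot.
- lever_pivot (a point): Middle of the lever's pivot, fixed on the shaker 68 mm above the bench, at x = -92, y = +62 mm from plate_home; axes as plate_home, the lever turns about y. The lever's side finger, 8 mm thick, reaches from here to y = 22 mm from plate_home; open, it stands about 22 mm above the deck, clear of the plate.
- tip_box: Bystander, to be left alone: orange box with a white lid, 120 x 80 x 74 mm high, standing on the bench. Origin: centre of its underside.
- pcr_rack: Bystander, to be left alone: flat pink rack with a grid of holes, 122 x 82 x 24 mm high, standing on the bench. Origin: centre of its underside.
- tube_rack: Bystander, to be left alone: blue block with small capped tubes standing in it, 95 x 55 x 59 mm high, standing on the bench. Origin: centre of its underside.
- jar: Bystander, to be left alone: screw-cap jar, 42 mm across, 55 mm high, standing on the bench. Origin: centre of its underside.
- reagent: Bystander, to be left alone: bottle, 60 mm across, 115 mm high, standing on the bench. Origin: centre of its underside.
- vial: Bystander, to be left alone: small grey-capped vial, 24 mm across, 42 mm high, standing in front of the shaker, standing on the bench. Origin: centre of its underside.
There are look-alikes about, which are no part of the job. Several things have the shape of the plate; the one meant has the colours described above.

How it is judged (in metres and radians):
On the way, in this order (a step that is already met when the one before it is completed fails the run):
1. the plate is fully home while the lever is still open (x of plate in the frame of plate_home above -0.003 m and z of plate in the frame of plate_home below 0.003 m and value of joint clamp_lever below 0.3 rad), for 0.2 s.
2. the lever has snapped into its locked position (value of joint clamp_lever above 0.92 rad), for 0.2 s.
At the end, for the whole second after the job is handed in: The plate lies flat on the deck, at rest, within 3 mm of the far stop (and its middle within 5 mm of its home point), and the clamp lever is locked (above 0.92 of 1.0 rad) (x of plate in the frame of plate_home above -0.003 m and z of plate in the frame of plate_home below 0.003 m and horizontal distance between plate and plate_home below 0.005 m and value of joint clamp_lever above 0.92 rad and linear speed of plate below 0.01 m/s); the robot touches nothing.
It fails at once if the plate is lifted (more than 6 mm) or tipped (more than 0.1 rad) (z of plate in the frame of plate_home above 0.006 m or angle between plate's own z axis and vertical above 0.1 rad).
It fails at once if a bystander is moved more than 15 mm or tipped over (distance of any of tip_box, pcr_rack, tube_rack, jar, reagent, vial from where it was at the start of the episode above 0.015 m or angle between any of tip_box, pcr_rack, tube_rack, jar, reagent, vial's own z axis and vertical above 0.4 rad).
It also fails if it takes over 40 s, if anything falls off the work surface, if the arm or the gripper's body presses on something with over 40 N, if the wrist force passes 120 N, or if a joint passes its speed limit or range.

## Working session

There is one attempt and no reset: what is moved stays moved. The work goes in short steps, Python scripts to look and compute and a tool call to move; the robot and the scene stay as the last step left them, time stands still between calls to the robot, and variables do not carry over. Pictures are saved under pics/ and viewed, about 8 in all and at most 12, crops included, and the job is handed in when it is done.

Besides the shell and the picture viewer there is one more tool, called after "Call:" as name([rows], argument=value, ...), one row to a line, values as JSON. servo_tool: Moves the arm, as the interface text tells. Its arguments: {"type":"object","properties":{"rows":{"type":"array","items":{"type":"array","items":{"type":"number"}}}},"required":["rows"]}

```bash
mkdir -p pics; cat > h.py <<'E'
from bench import *
import numpy as np, cv2
def snap(n,f):
    d=get_image(n); cv2.imwrite('pics/'+f,cv2.cvtColor(d['image'],cv2.COLOR_RGB2BGR)); np.save('pics/'+n+'.npy',d,allow_pickle=True); return d
def load(n): return np.load('pics/'+n+'.npy',allow_pickle=True).item()
def ray(d,u,v):
    K=np.array(d['mtx']);dist=np.array([d['k1'],0,0,0,0.])
    # drawn = r*(1+k1 r^2): OpenCV model
    p=cv2.undistortPoints(np.array([[[u,v]]],float),K,dist,None,None)[0,0]
    E=np.array(d['extrinsics']);r=E[:3,:3]@np.array([p[0],-p[1],-1]);return E[:3,3],r/np.linalg.norm(r)
def onz(d,u,v,z):
    o,r=ray(d,u,v);return o+r*(z-o[2])/r[2]
def proj(d,P):
    E=np.array(d['extrinsics']);q=E[:3,:3].T@(np.array(P,float)-E[:3,3]);a,b=q[0]/-q[2],-q[1]/-q[2]
    s=1+d['k1']*(a*a+b*b);K=np.array(d['mtx']);return (K@[a*s,b*s,1])[:2]
E
python3 - <<'E'
from h import *
a=snap('top','top1.png');b=snap('side','side1.png')
for d in(a,b): print(np.round(d['extrinsics'],2).tolist(),np.round(d['mtx'],1).tolist(),d['k1'])
s=read_state();print(s)
E
```

```text
[[-0.02, 0.98, -0.19, 319.08], [-1.0, -0.02, 0.01, -32.38], [0.01, 0.19, 0.98, 1317.6], [0.0, 0.0, 0.0, 1.0]] [[621.5, 0.0, 329.0], [0.0, 621.5, 247.8], [0.0, 0.0, 1.0]] -0.13049976211698083
[[0.9, 0.26, -0.36, 204.04], [-0.44, 0.55, -0.71, -766.68], [0.01, 0.8, 0.6, 723.95], [0.0, 0.0, 0.0, 1.0]] [[495.2, 0.0, 326.3], [0.0, 495.2, 234.8], [0.0, 0.0, 1.0]] -0.012807357430637567
{'clock': 0.1, 'joints': array([ 1.42062206e+00,  3.85492950e-01,  6.76659693e-03, -4.00929724e-04,
       -1.19403541e+00, -2.58566028e-01]), 'joint_vel': array([-6.49696804e-04, -6.86376952e-05,  3.03895333e-03,  9.58481155e-04,
       -3.30579287e-04,  2.39100150e-04]), 'joint_efforts': array([-1.50561818e-04, -3.93318307e+01,  1.88930297e+01,  4.19788554e+00,
       -2.59882043e-03,  1.56928955e-06]), 'position': array([248.19673631, 572.97902905, 205.22968116]), 'ee_rot': array([ 9.79173510e-01, -2.03022749e-01, -1.32825115e-04,  9.91369219e-04]), 'contact_force': array([-0.6243776 ,  0.46774789, -0.40456932]), 'wrist_torque': array([-0.02919649,  0.02457223,  0.0274355 ]), 'gripper_width': 85.41297555806312}
```

View pics/top1.png

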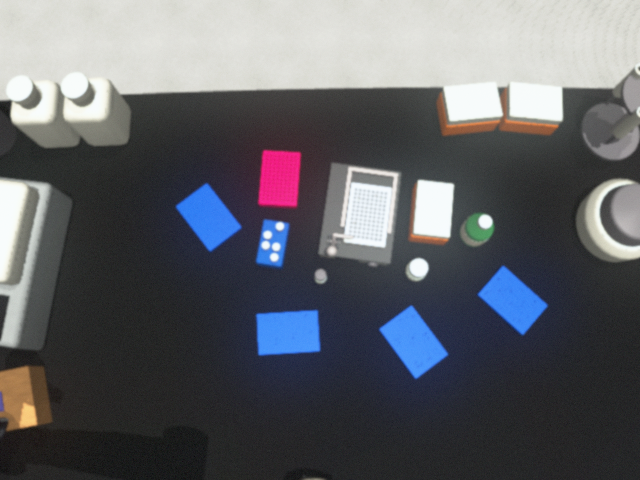

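View pics/side1.png

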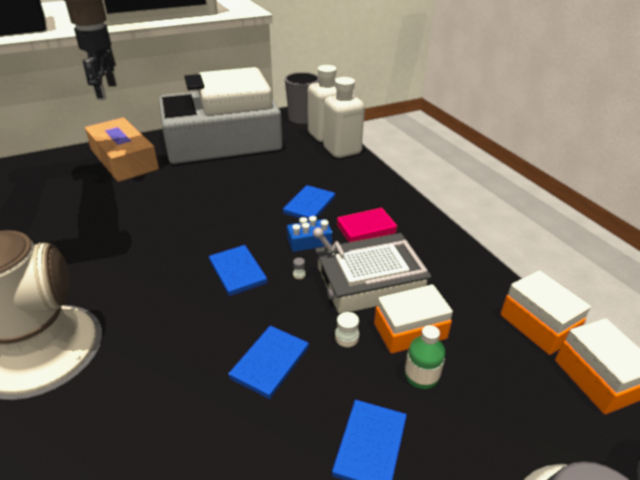

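Top view: the white gridded plate (368,215) lies in the dark-decked shaker with the lever ball near (332,250). The four blue slabs at (208,216), (288,332), (413,342) and (512,300) have the plate's shape but the wrong colour. The plate meant is the white one on the shaker, and I'll confirm it in an enlarged crop.

```bash
python3 - <<'E'
from h import *
t=cv2.imread('pics/top1.png')[155:275,305:415]; s=cv2.imread('pics/side1.png')[215:315,285:435]
t=cv2.resize(t,None,fx=5,fy=5,interpolation=cv2.INTER_CUBIC)[:600]
cv2.imwrite('pics/ct.png',t)
s=cv2.resize(s,None,fx=5,fy=5,interpolation=cv2.INTER_CUBIC); cv2.imwrite('pics/cs.png',s)
E
```

```text
(no output)
```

View pics/ct.png

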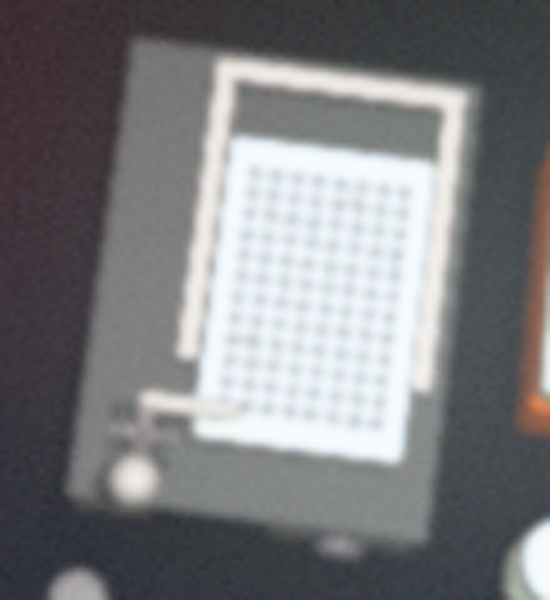

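View pics/cs.png

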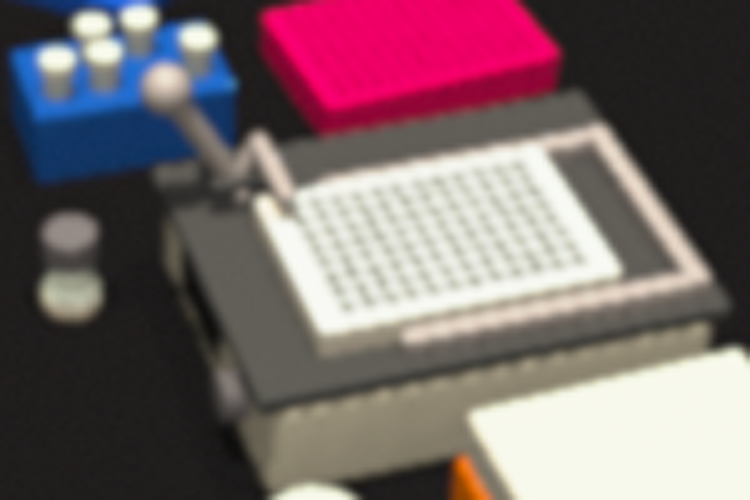

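The crops confirm the white plate on the dark deck, short of the stop, with an open lever. In crop pixels, the top-view ball is at (133,479) and the side-view ball at (167,88). I'm fitting the shaker frame next.

```bash
cat >> h.py <<'E'
def rigid(A,B):
    a,b=A-A.mean(0),B-B.mean(0); th=np.arctan2((a[:,0]*b[:,1]-a[:,1]*b[:,0]).sum(),(a*b).sum())
    R=np.array([[np.cos(th),-np.sin(th)],[np.sin(th),np.cos(th)]]);return th,R,B.mean(0)-R@A.mean(0)
E
python3 - <<'E'
from h import *
t=load('top');s=load('side')
T=lambda p:(p[0]/5+305-.4,p[1]/5+155-.4); S=lambda p:(p[0]/5+285-.4,p[1]/5+215-.4)
deckT=np.array([onz(t,*T(p),60)[:2] for p in[(132,38),(480,88),(428,542),(68,492)]])
M=np.array([(80,90),(80,-60),(-120,-60),(-120,90)],float)
th,R,o=rigid(M,deckT);print('top deck',th,o,np.round((deckT-o)@R-M,1).tolist())
deckS=np.array([onz(s,*S(p),60)[:2] for p in[(580,92),(730,305),(262,402),(157,172)]])
th2,R2,o2=rigid(M,deckS);print('side deck',th2,o2,np.round((deckS-o2)@R2-M,1).tolist())
pl=np.array([onz(t,*T(p),74.4)[:2] for p in[(232,137),(433,160),(402,463),(197,436)]])
print('plate in home',np.round((pl-o)@R,1).tolist())
ps=np.array([onz(s,*S(p),74.4)[:2] for p in[(545,143),(620,270),(322,335),(258,200)]])
print('plate side',np.round((ps-o2)@R2,1).tolist())
rb=np.array([onz(t,*T(p),69)[:2] for p in[(216,57),(468,92)]]);print('rail corner',((rb-o)@R).round(1).tolist())
o1,r1=ray(t,*T((133,479)));oo,r2=ray(s,*S((167,88)))
A=np.c_[r1,-r2];k=np.linalg.lstsq(A,oo-o1,rcond=None)[0];P,Q=o1+k[0]*r1,oo+k[1]*r2
print('ball',P,Q,(P[:2]-o)@R,(Q[:2]-o)@R)
v=onz(t,321,276,42);print('vial',v,(v[:2]-o)@R)
for off in[(-150,-12),(-160,62)]:print(off,R@np.array(off)+o)
print(read_state()['clock'])
E
```

```text
top deck -0.1572021615898741 [ 659.17410558 -128.57522345] [[-0.5, -0.0], [-1.9, 0.7], [1.0, -0.1], [1.4, -0.6]]
side deck -0.15751664176096428 [ 661.17762015 -126.85586988] [[-0.8, -0.7], [-1.3, 1.2], [0.6, 1.8], [1.5, -2.3]]
plate in home [[37.3, 42.2], [39.1, -42.2], [-90.6, -44.5], [-91.0, 39.9]]
plate side [[40.6, 43.1], [36.5, -41.3], [-90.6, -43.7], [-88.7, 41.2]]
rail corner [[73.0, 53.4], [72.6, -53.8]]
ball [548.40957668 -47.71314565 125.21875826] [549.72882072 -48.13200387 125.47786907] [-122.05811157   62.52418643] [-120.68956035   62.31702798]
vial [510.77336746 -26.49850336  42.        ] [-162.55150351   77.58507953]
(-150, -12) [ 509.14506495 -116.9439308 ]
(-160, 62) [510.85347913 -42.29085771]
0.1
```

Call:
servo_tool([
  [0,0,0,0,0,0,-7.2],
  [0,0,0,0,0,0,-7.2],
  [0,1.2,2,0,0,0,0],
  [0,2.3,4,0,0,0,0],
  [0,2.3,4,0,0,0,0],
  [0,2.3,4,0,0,0,0],
  [0,2.3,4,0,0,0,0],
  [0,2.3,4,0,0,0,0],
  [0,2.3,4,0,0,0,0],
  [0,2.3,4,0,0,0,0],
  [0,2.3,4,0,0,0,0],
  [0,2.3,4,0,0,0,0],
])

```text
clock: 1.3
position: [405.1, 162.0, 206.2]
ee_rot: [0.997, -0.078, -0.0, -0.0]
contact_force: [0.6, 0.9, 0.6]
gripper_width: -0.1
```

Call:
servo_tool([
  [0,2.3,4,0,0,0,0],
  [0,2.3,4,0,0,0,0],
  [0,2.3,4,0,0,0,0],
  [0,2.3,4,0,0,0,0],
  [0,2.3,4,0,0,0,0],
  [0,1.2,2,0,0,0,0],
  [0,0,0,0,0,0,0],
  [0,0,0,0,0,0,0],
])

```text
clock: 2.1
position: [495.6, -73.6, 205.6]
ee_rot: [0.997, -0.079, -0.001, -0.0]
contact_force: [-0.7, 0.5, -0.0]
gripper_width: 0.5
```

```bash
cat >> h.py <<'E'
th0=-0.157;R0=np.array([[np.cos(th0),-np.sin(th0)],[np.sin(th0),np.cos(th0)]]);O0=np.array([660.,-127.7])
def where():
    s=read_state();q=s['ee_rot'];print('shaker xy',((s['position'][:2]-O0)@R0).round(1),'z',s['position'][2].round(1),'yaw',2*np.arctan2(q[1],q[0]),'q',q.round(4),'F',(s['contact_force']).round(1),s['gripper_width'],s['clock'])
E
python3 -c "
from h import *
where()"
```

```text
shaker xy [-170.9   27.7] z 205.6 yaw -0.15896057702373823 q [ 9.968e-01 -7.940e-02 -7.000e-04 -0.000e+00] F [-0.7  0.5 -0. ] 0.49646910455695936 2.1
```

Call:
servo_tool([
  [0,2,2.1,0,0,0,0],
  [0,1.9,2.2,0,0,0,0],
  [0,0,0,3,0,0,0],
  [0,0,0,3,0,0,0],
  [0,0,0,3,0,0,0],
  [0,0,0,2.5,0,0,0],
  [0,0,0,1,0,0,0],
  [0,0,0,0.4,0,0,0],
  [0,0,0,0,0,0,0],
  [0,0,0,0,0,0,0],
])

```text
clock: 3.1
position: [528.9, -121.6, 78.6]
ee_rot: [0.997, -0.078, 0.001, -0.0]
contact_force: [0.4, -0.5, 0.4]
gripper_width: 0.0
```

```bash
python3 -c "
from h import *
where()
d=get_image('side');cv2.imwrite('pics/s2.png',cv2.resize(cv2.cvtColor(d['image'],4)[180:320,265:445],None,fx=4,fy=4,interpolation=2))"
```

```text
shaker xy [-130.5  -14.5] z 78.6 yaw -0.1566688688559054 q [ 9.969e-01 -7.830e-02  1.400e-03 -1.000e-04] F [ 0.4 -0.5  0.4] 0.04585346005847623 3.1
```

View pics/s2.png

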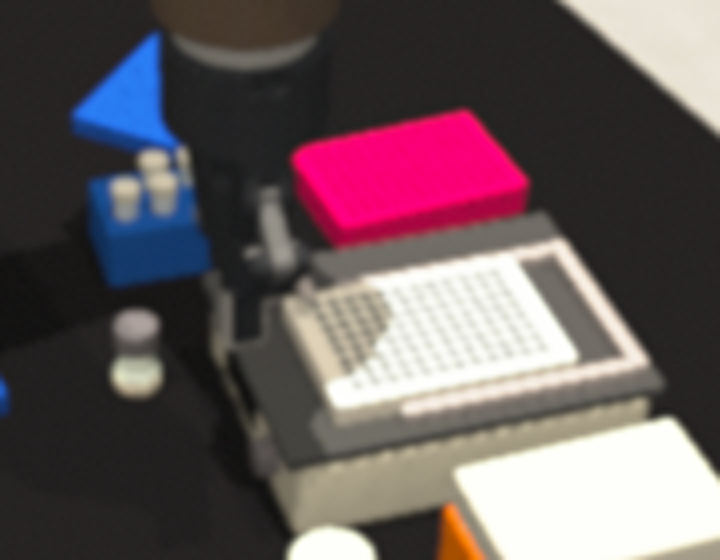

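The gripper is on the deck behind the plate's near end, clear of the open lever. Now I'll push.

Call:
servo_tool([
  [0,0.8,0,0.2,0,0,0],
  [0,0.8,0,0,0,0,0],
  [0,0.5,0,0,0,0,0],
  [0,0.5,0,0,0,0,0],
  [0,0.5,0,0,0,0,0],
  [0,0.5,0,0,0,0,0],
  [0,0.5,0,0,0,0,0],
  [0,0.4,0,0,0,0,0],
  [0,0,0,0,0,0,0],
])

```text
clock: 4.05
position: [572.8, -129.0, 75.1]
ee_rot: [0.997, -0.079, 0.0, 0.0]
contact_force: [0.9, -0.0, 0.2]
gripper_width: 0.0
```

Call:
servo_tool([
  [0,0.3,0,0,0,0,0],
  [0,0.3,0,0,0,0,0],
  [0,0,0,0,0,0,0],
])

```text
clock: 4.35
position: [578.6, -130.0, 75.3]
ee_rot: [0.997, -0.079, 0.0, 0.0]
contact_force: [0.0, 0.1, 0.0]
gripper_width: -0.0
```

```bash
python3 -c "
from h import *
where()"
```

```text
shaker xy [-80.1 -15. ] z 75.3 yaw -0.15741167520770027 q [ 9.969e-01 -7.860e-02  2.000e-04  0.000e+00] F [0.  0.1 0. ] -0.008183737127460457 4.35
```

Call:
servo_tool([
  [0,0.2,0,0,0,0,0],
  [0,0.2,0,0,0,0,0],
  [0,0,0,0,0,0,0],
])

```text
clock: 4.65
position: [582.4, -130.6, 75.2]
ee_rot: [0.997, -0.079, 0.0, 0.0]
contact_force: [0.5, 0.2, -0.2]
gripper_width: -0.3
```

Call:
servo_tool([
  [0,0.2,0,0,0,0,0],
  [0,0,0,0,0,0,0],
])

```text
clock: 4.85
position: [584.3, -130.9, 75.2]
ee_rot: [0.997, -0.079, 0.0, 0.0]
contact_force: [-0.2, -0.7, 0.5]
gripper_width: -0.0
```

```bash
python3 -c "
from h import *
where()
t=snap('top','t3.png')
cv2.imwrite('pics/ct3.png',cv2.resize(cv2.imread('pics/t3.png')[155:275,305:415],None,fx=5,fy=5,interpolation=2))"
```

```text
shaker xy [-74.2 -15. ] z 75.2 yaw -0.15744550632151394 q [ 9.969e-01 -7.860e-02  1.000e-04  0.000e+00] F [-0.2 -0.7  0.5] -0.04641126244652416 4.85
```

View pics/ct3.png

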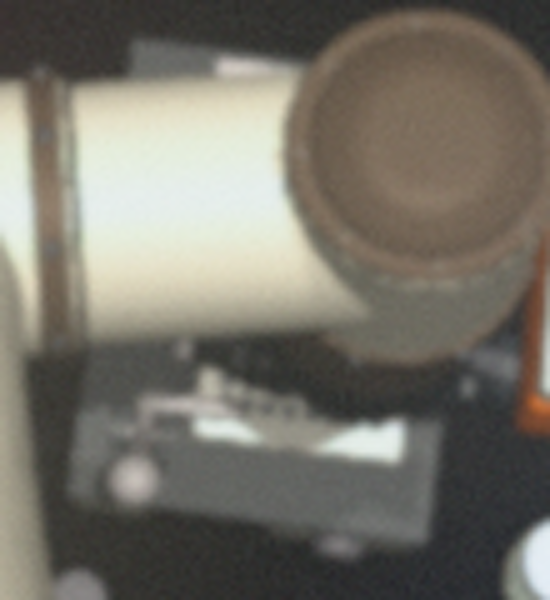

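The top crop shows the plate's near end still at (197,436)-(402,463), as before, with almost no contact force. That disagrees with the tool position, so I'll look from the side.

```bash
python3 -c "
from h import *
where()
d=snap('side','s4f.png');cv2.imwrite('pics/s4.png',cv2.resize(cv2.imread('pics/s4f.png')[180:320,265:445],None,fx=4,fy=4,interpolation=2))
p=read_state()['position'];o=O0+0
for nm,P in [('tip',[p[0],p[1],p[2]-11]),('tcp',p)]:
  u=proj(d,P);print(nm,((u-[265,180])*4).round())
"
```

```text
shaker xy [-74.4 -15. ] z 75.2 yaw -0.15749157979091724 q [ 0.9969 -0.0787  0.     -0.    ] F [-0.9  1.3  0. ] -0.23599242393541744 4.9
tip [345. 380.]
tcp [346. 363.]
```

View pics/s4.png

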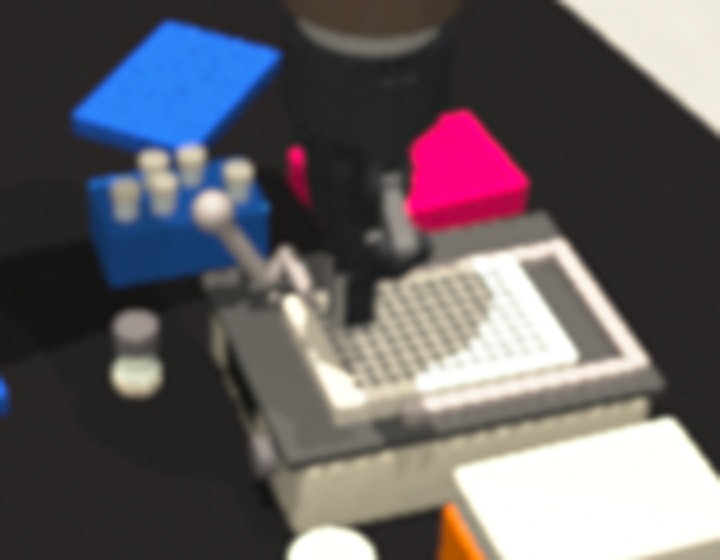

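The fingers hang above the plate: the visible tip is at crop (358,322), but the reported pose projects to (345,380). I'll check which offset explains this.

```bash
python3 -c "
from h import *
d=load('side');t=load('top')
u=(358/4+265-.4,322/4+180-.4)
for z in (64,75,85,95,105):
  P=onz(d,*u,z);print(z,((P[:2]-O0)@R0).round(1),'top crop',((proj(t,P)-[305,155])*5).round())
p=read_state()['position']
print('tcp in top crop',((proj(t,p)-[305,155])*5).round())
w=snap('wrist','w4.png');print(np.round(w['extrinsics'],2).tolist(),w['mtx'].tolist(),'pos',p)
tip=p-[0,0,11];print(proj(w,tip))
"
```

```text
64 [-53.5  26.7] top crop [236. 354.]
75 [-58.5  14.6] top crop [265. 363.]
85 [-63.    3.5] top crop [291. 372.]
95 [-67.5  -7.5] top crop [319. 381.]
105 [-72.  -18.6] top crop [346. 390.]
tcp in top crop [331. 411.]
[[-0.16, 0.94, 0.31, 662.34], [-0.99, -0.15, -0.05, -141.96], [-0.0, -0.31, 0.95, 242.12], [0.0, 0.0, 0.0, 1.0]] [[375.74336985393467, 0.0, 316.3180544812951], [0.0, 375.74336985393467, 240.7719274045769], [0.0, 0.0, 1.0]] pos [ 584.07257983 -130.88155271   75.16462573]
[318.77726975 278.61730635]
```

View pics/w4.png

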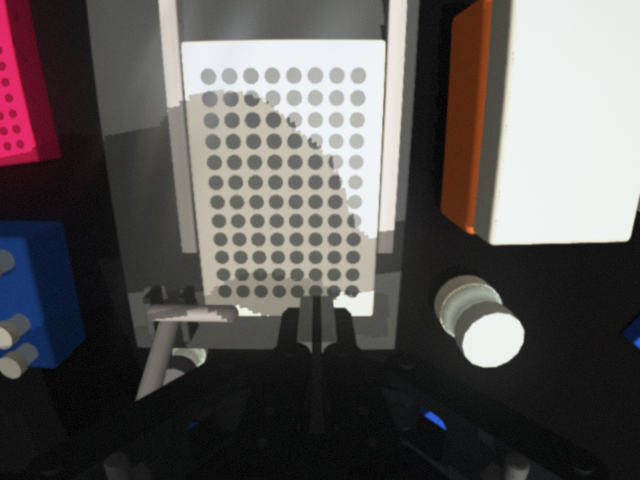

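```bash
python3 -c "
from h import *
w=load('wrist');s=load('side')
f=lambda P:((P[:2]-O0)@R0).round(1)
for z in (37,60,74.4):
  print(z,[f(onz(w,*p,z)).tolist() for p in [(207,316),(373,316),(385,41),(182,41)]])
o1,r1=ray(w,317,297);o2,r2=ray(s,358/4+265-.4,322/4+180-.4)
k=np.linalg.lstsq(np.c_[r1,-r2],o2-o1,rcond=None)[0];P,Q=o1+k[0]*r1,o2+k[1]*r2;print('tip',f(P),P[2],f(Q),Q[2])
print(read_state()['joints'])
st=read_state();print(st['position'],w['k1'])
"
```

```text
37 [[-112.1, 54.2], [-111.8, -48.8], [42.4, -48.1], [43.1, 54.0]]
60 [[-99.1, 46.6], [-98.8, -44.9], [38.1, -44.2], [38.8, 46.4]]
74.4 [[-90.9, 41.8], [-90.6, -42.4], [35.5, -41.8], [36.1, 41.7]]
tip [-67.7 -14. ] 98.60742761929757 [-69.5 -12.5] 99.50434035517662
[ 4.98203495e-02  4.61387556e-01 -2.28446837e-01 -1.33122827e-05
 -8.81039294e-01  1.36349573e+00]
[ 584.06023148 -130.87302021   75.19244284] -0.07877275304484835
```

The wrist camera agrees with the reported pose and with the plate's position: near end at x≈-91. The fingertips triangulate to z≈99 instead of 64, about 35 mm shorter than documented. So nothing has been touched. I'll back off behind the plate and lower carefully.

Call:
servo_tool([
  [0,-1.8,0,0,0,0,0],
  [0,-1.8,0,0,0,0,0],
  [0,0,0,0.5,0,0,0],
  [0,0,0,0.5,0,0,0],
  [0,0,0,0.5,0,0,0],
  [0,0,0,0.5,0,0,0],
  [0,0,0,0,0,0,0],
])

```text
clock: 5.7
position: [548.3, -125.3, 54.0]
ee_rot: [0.997, -0.079, -0.001, 0.0]
contact_force: [0.6, -0.1, -0.2]
gripper_width: -0.2
```

```bash
python3 -c "
from h import *
where()
d=snap('side','s5f.png');w=snap('wrist','w5f.png')
a=cv2.resize(cv2.imread('pics/s5f.png')[210:310,290:390],None,fx=4,fy=4,interpolation=2)
b=cv2.imread('pics/w5f.png')[150:350,220:420];b=cv2.resize(b,None,fx=2,fy=2)
m=np.hstack([a,b]);m=cv2.convertScaleAbs(m,alpha=1.8,beta=10)
cv2.imwrite('pics/m5.png',m)
"
```

```text
shaker xy [-110.7  -15.1] z 54.0 yaw -0.15771801174586364 q [ 9.969e-01 -7.880e-02 -1.000e-03  1.000e-04] F [ 0.6 -0.1 -0.2] -0.21258093475390288 5.7
```

View pics/m5.png

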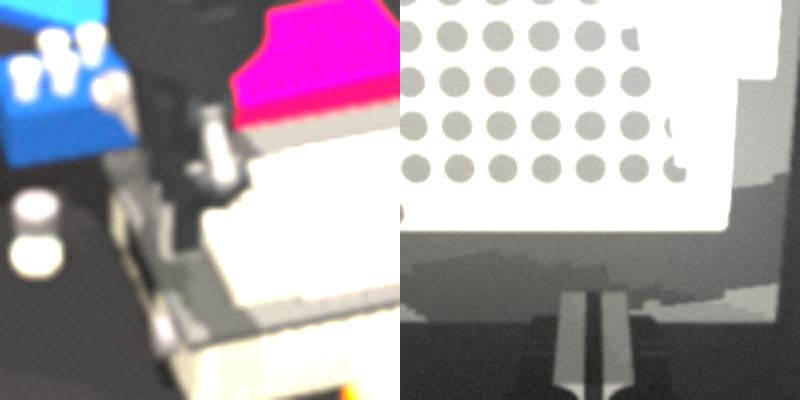

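The tip is visible at crop (180,250) in the side view and (592,292) in the wrist view, still behind and clear of the plate.

```bash
python3 -c "
from h import *
w=load('wrist');s=load('side')
f=lambda P:((P[:2]-O0)@R0).round(1)
for c in [(186,246),(178,252)]:
  o1,r1=ray(w,316,296);o2,r2=ray(s,c[0]/4+290-.4,c[1]/4+210-.4)
  k=np.linalg.lstsq(np.c_[r1,-r2],o2-o1,rcond=None)[0];P,Q=o1+k[0]*r1,o2+k[1]*r2;print('tip',f(P),P[2],f(Q),Q[2])
"
```

```text
tip [-103.2  -13.7] 77.87615945380787 [-105.7  -11.6] 79.14158302457133
tip [-105.5  -13.7] 73.24765786130808 [-109.4  -10.5] 75.19452048807636
```

Call:
servo_tool([
  [0,0,0,0.3,0,0,0],
  [0,0,0,0.3,0,0,0],
  [0,0,0,0,0,0,0],
])

```text
clock: 6.1
position: [548.2, -125.2, 48.8]
ee_rot: [0.997, -0.079, -0.0, -0.0]
contact_force: [-0.2, 1.1, -0.6]
gripper_width: 0.1
```

Call:
servo_tool([
  [0,0,0,0.2,0,0,0],
  [0,0,0,0,0,0,0],
])

```text
clock: 6.3
position: [548.4, -125.2, 47.0]
ee_rot: [0.997, -0.079, -0.0, 0.0]
contact_force: [0.3, 0.2, 0.3]
gripper_width: 0.2
```

Call:
servo_tool([
  [0,0,0,0.2,0,0,0],
  [0,0,0,0,0,0,0],
])

```text
clock: 6.5
position: [548.4, -125.2, 45.0]
ee_rot: [0.997, -0.079, -0.0, -0.0]
contact_force: [-0.5, 0.3, -0.4]
gripper_width: 0.3
```

Call:
servo_tool([
  [0,0,0,0.2,0,0,0],
  [0,0,0,0,0,0,0],
])

```text
clock: 6.7
position: [548.4, -125.2, 43.0]
ee_rot: [0.997, -0.079, -0.0, -0.0]
contact_force: [0.3, 0.0, -0.0]
gripper_width: 0.1
```

Call:
servo_tool([
  [0,0,0,0.15,0,0,0],
  [0,0,0,0,0,0,0],
])

```text
clock: 6.9
position: [548.4, -125.2, 41.5]
ee_rot: [0.997, -0.079, -0.0, 0.0]
contact_force: [-0.8, 1.2, -0.3]
gripper_width: -0.1
```

Call:
servo_tool([
  [0,0,0,0.15,0,0,0],
  [0,0,0,0,0,0,0],
])

```text
clock: 7.1
position: [548.4, -125.2, 40.0]
ee_rot: [0.997, -0.079, -0.0, 0.0]
contact_force: [0.2, -0.3, -0.6]
gripper_width: 0.1
```

Call:
servo_tool([
  [0,0.5,0,0,0,0,0],
  [0,0.5,0,0,0,0,0],
  [0,0.5,0,0,0,0,0],
  [0,0.5,0,0,0,0,0],
  [0,0,0,0,0,0,0],
])

```text
clock: 7.6
position: [569.3, -128.5, 40.2]
ee_rot: [0.997, -0.079, 0.0, 0.0]
contact_force: [-1.2, -0.1, 0.2]
gripper_width: 0.3
```

```bash
python3 -c "
from h import *
where()
w=snap('wrist','w6f.png')
cv2.imwrite('pics/w6.png',cv2.convertScaleAbs(w['image'][20:380,100:460,::-1],alpha=1.4))
"
```

```text
shaker xy [-89.5 -15. ] z 40.2 yaw -0.15753393406720534 q [ 9.969e-01 -7.870e-02  5.000e-04  0.000e+00] F [-1.2 -0.1  0.2] 0.2606249374395059 7.6
```

View pics/w6.png

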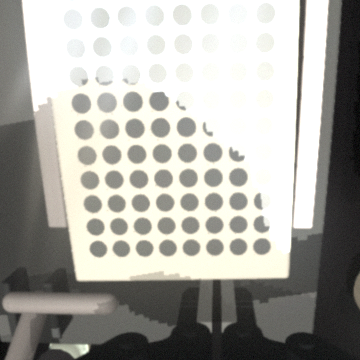

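The fingertips now touch the plate's near end (crop row 280), with the edge square. I'll measure the edge numerically from here (10 pictures viewed).

```bash
cat >> h.py <<'E'
def edge(f):
    w=snap('wrist',f);g=cv2.cvtColor(w['image'],cv2.COLOR_RGB2GRAY).astype(float);out=[]
    for c in (250,270,350,365):
        col=cv2.GaussianBlur(g,(3,3),0)[:,c];dd=np.diff(col)[200:340];r=200+dd.argmin()+.5
        out.append(((onz(w,c,r,74.4)[:2]-O0)@R0).round(1).tolist()+[r])
    print('near edge',out);where()
E
python3 -c "
from h import *
edge('w7.png')"
```

```text
near edge [[-78.8, 12.4, np.float64(299.5)], [-61.5, 3.8, np.float64(258.5)], [-77.9, -26.9, np.float64(297.5)], [-77.9, -32.8, np.float64(297.5)]]
shaker xy [-90.2 -14.9] z 40.1 yaw -0.1575313161438332 q [ 9.969e-01 -7.870e-02  1.000e-04 -0.000e+00] F [-0.5  0.2 -0.4] -0.039935206215984106 7.7
```

Call:
servo_tool([
  [0,0.4,0,0,0,0,0],
  [0,0.4,0,0,0,0,0],
  [0,0.3,0,0,0,0,0],
  [0,0.2,0,0,0,0,0],
  [0,0,0,0,0,0,0],
])

```text
clock: 8.2
position: [581.6, -130.5, 40.2]
ee_rot: [0.997, -0.079, 0.0, 0.0]
contact_force: [0.3, 0.3, 0.1]
gripper_width: -0.3
```

```bash
python3 -c "
from h import *
edge('w8.png')"
```

```text
near edge [[-66.5, 12.4, np.float64(300.5)], [-66.4, 4.5, np.float64(300.5)], [-65.5, -27.0, np.float64(298.5)], [-65.5, -32.9, np.float64(298.5)]]
shaker xy [-77.1 -15. ] z 40.2 yaw -0.15746921510304918 q [ 9.969e-01 -7.870e-02  3.000e-04 -0.000e+00] F [-0.6 -0.6 -0.5] -0.28711481139415734 8.25
```

Call:
servo_tool([
  [0,0.1,0,0,0,0,0],
  [0,0.1,0,0,0,0,0],
  [0,0,0,0,0,0,0],
])

```text
clock: 8.55
position: [583.1, -130.8, 40.3]
ee_rot: [0.997, -0.079, -0.0, 0.0]
contact_force: [-0.8, -0.2, 0.3]
gripper_width: -0.2
```

Call:
servo_tool([
  [0,0.1,0,0,0,0,0],
  [0,0,0,0,0,0,0],
])

```text
clock: 8.75
position: [583.6, -130.9, 40.1]
ee_rot: [0.997, -0.079, -0.001, 0.0]
contact_force: [-1.4, 0.1, 0.7]
gripper_width: -0.1
```

```bash
python3 -c "
from h import *
edge('w9.png')"
```

```text
near edge [[-64.3, 12.3, np.float64(300.5)], [-64.3, 4.4, np.float64(300.5)], [-63.8, -27.0, np.float64(299.5)], [-38.2, -31.9, np.float64(237.5)]]
shaker xy [-75.  -15.1] z 40.2 yaw -0.15754320377868092 q [ 9.969e-01 -7.870e-02 -6.000e-04  0.000e+00] F [-2.5  0.3  2.1] 0.1466961149414549 8.8
```

Call:
servo_tool([
  [0,0.1,0,0,0,0,0],
  [0,0.1,0,0,0,0,0],
  [0,0,0,0,0,0,0],
])

```text
clock: 9.1
position: [583.6, -131.0, 39.9]
ee_rot: [0.997, -0.079, -0.003, -0.0]
contact_force: [-6.5, 1.7, 5.3]
gripper_width: 0.1
```

```bash
python3 -c "
from h import *
edge('w10.png')"
```

```text
near edge [[-64.4, 12.2, np.float64(301.5)], [-64.4, 4.3, np.float64(301.5)], [-63.5, -27.1, np.float64(299.5)], [-63.5, -33.0, np.float64(299.5)]]
shaker xy [-75.  -15.1] z 39.9 yaw -0.15789292648215533 q [ 0.9969 -0.0789 -0.0027 -0.    ] F [-6.2  1.2  4.6] -0.39018694722928216 9.15
```

The plate is against the stop: near edge at x=-64, the tool stalled at 6.5 N. Now I'll back off, rise, and go behind the ball.

Call:
servo_tool([
  [0,-1,0,0,0,0,0],
  [0,-3,0,0,0,0,0],
  [0,-2,0,-3,0,0,0],
  [0,-1.2,0,-3,0,0,0],
  [0,-1.2,0,-3,0,0,0],
  [0,0,-2.5,0,0,0,0],
  [0,0,-2.7,0,0,0,0],
  [0,0,-2.5,0,0,0,0],
  [0,0,0,0,0,0,0],
  [0,0,0,0,0,0,0],
])

```text
clock: 10.15
position: [515.5, -41.6, 130.4]
ee_rot: [0.997, -0.078, 0.001, -0.0]
contact_force: [-0.4, -0.4, 0.1]
gripper_width: 0.3
```

```bash
python3 -c "
from h import *
where()"
```

```text
shaker xy [-156.1   62.5] z 130.4 yaw -0.15623682114392642 q [ 9.97e-01 -7.80e-02  7.00e-04 -1.00e-04] F [-0.4 -0.4  0.1] 0.28363937919177157 10.15
```

Call:
servo_tool([
  [0,0,0,1.5,0,0,0],
  [0,0,0,1.5,0,0,0],
  [0,0,0,0.7,0,0,0],
  [0,0,0,0,0,0,0],
])

```text
clock: 10.55
position: [514.4, -42.8, 92.2]
ee_rot: [0.997, -0.079, -0.001, 0.0]
contact_force: [-0.2, -0.7, -0.5]
gripper_width: 0.1
```

```bash
python3 -c "
from h import *
edge('w11.png')
s=snap('side','s11.png');w=load('wrist')
a=cv2.resize(s['image'][190:300,280:390,::-1],(440,440),interpolation=2)
b=cv2.resize(w['image'][150:370,230:400,::-1],(340,440),interpolation=2)
cv2.imwrite('pics/m11.png',cv2.convertScaleAbs(np.hstack([a,b]),alpha=1.5))
"
```

```text
near edge [[-148.6, 97.3, np.float64(258.5)], [-117.5, 85.5, np.float64(200.5)], [-117.5, 45.5, np.float64(200.5)], [-117.5, 37.9, np.float64(200.5)]]
shaker xy [-156.4   61.4] z 93.1 yaw -0.15808787959862114 q [ 9.969e-01 -7.900e-02 -2.000e-04  2.000e-04] F [ 0.3 -0.6  0.3] -0.0025723381716622785 10.6
```

View pics/m11.png

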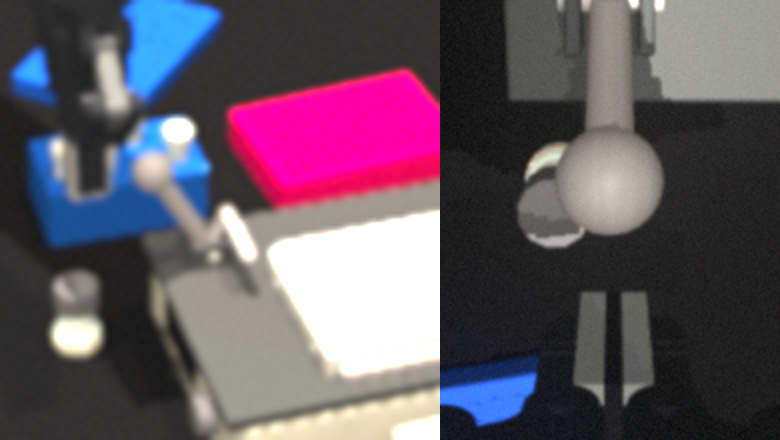

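The fingertips are lined up 12 mm behind the ball (wrist view (610,180) against fingers at (613,292)) at ball height. I'll push it over centre, with a stop to check the force.

Call:
servo_tool([
  [0,0.7,0,0,0,0,0],
  [0,0.7,0,0,0,0,0],
  [0,0.6,0,0,0,0,0],
  [0,0.6,0,0,0,0,0],
  [0,0,0,0,0,0,0],
])

```text
clock: 11.15
position: [542.1, -46.2, 93.2]
ee_rot: [0.997, -0.079, 0.001, 0.0]
contact_force: [-0.9, -0.3, 0.6]
gripper_width: -0.0
```

Call:
servo_tool([
  [0,0.6,0,0,0,0,0],
  [0,0.6,0,0,0,0,0],
  [0,0.6,0,0,0,0,0],
  [0,0.5,0,0,0,0,0],
  [0,0.4,0,0,0,0,0],
  [0,0,0,0,0,0,0],
  [0,0,0,0,0,0,0],
])

```text
clock: 11.85
position: [567.6, -50.3, 93.1]
ee_rot: [0.997, -0.079, -0.0, -0.0]
contact_force: [-0.2, 1.2, 0.2]
gripper_width: 0.2
```

```bash
python3 -c "
from h import *
where()"
```

```text
shaker xy [-103.4   62. ] z 93.1 yaw -0.15755372869673326 q [ 9.969e-01 -7.870e-02 -1.000e-04 -0.000e+00] F [-0.2  1.2  0.2] 0.15873160099477573 11.85
```

Call:
servo_tool([
  [0,-2,0,0,0,0,0],
  [0,-3,0,0,0,0,0],
  [0,-3,0,-1,0,0,0],
  [0,-3,0,-3,0,0,0],
  [0,-2,0,-4,0,0,0],
  [0,0,-3,-3,0,0,0],
  [0,0,-4,-1,0,0,0],
  [0,0,-4,0,0,0,0],
  [0,0,-4,0,0,0,0],
  [0,0,0,0,0,0,0],
  [0,0,0,0,0,0,0],
])

```text
clock: 12.95
position: [462.2, 118.8, 213.0]
ee_rot: [0.997, -0.078, -0.0, 0.0]
contact_force: [0.2, -0.6, -0.0]
gripper_width: 0.0
```

```bash
python3 -c "
from h import *
where()
t=snap('top','t12.png');s=snap('side','s12.png')
a=cv2.resize(t['image'][155:275,305:415,::-1],(412,450),interpolation=2)
b=cv2.resize(s['image'][200:320,285:435,::-1],(388,310),interpolation=2)
m=np.zeros((450,800,3),np.uint8);m[:,:412]=a;m[:310,412:]=b;cv2.imwrite('pics/m12.png',m)
"
```

```text
shaker xy [-233.9  212.6] z 213.0 yaw -0.15571106647567515 q [ 9.97e-01 -7.78e-02 -3.00e-04  2.00e-04] F [ 0.2 -0.6 -0. ] 0.02674078817153293 12.95
```

View pics/m12.png

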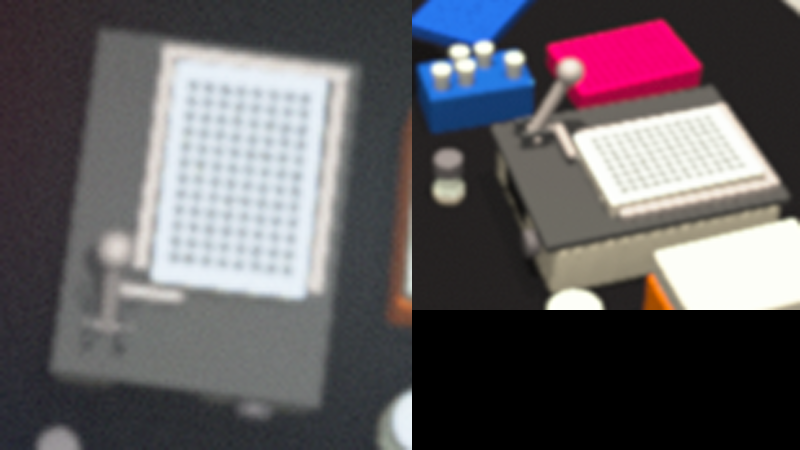

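The lever has flipped, its finger lies on the deck behind the plate, and the plate is at the stop. Last, a check on the numbers.

```bash
python3 -c "
from h import *
t=load('top');T=lambda p:(p[0]/3.748+304.6,p[1]/3.75+154.6)
f=lambda p,z:((onz(t,*T(p),z)[:2]-O0)@R0).round(1)
print('ball',f((116,248),122),'expect -62,62')
P=np.array([f(p,74.4) for p in[(176,58),(330,76),(306,298),(150,281)]]);print('plate',P.tolist(),P.mean(0))
where();print(job_done())
"
```

```text
ball [-61.7  61.2] expect -62,62
plate [[62.7, 43.4], [64.3, -43.2], [-63.7, -44.8], [-66.0, 41.1]] [-0.675 -0.875]
shaker xy [-233.7  211.4] z 213.1 yaw -0.15777146230511757 q [ 9.969e-01 -7.880e-02 -3.000e-04  2.000e-04] F [ 0.1  0.5 -0.7] 0.14826476364796778 13.05
the job is handed in; nothing more can be done
None
```

I pushed the plate home against the far stop with the closed fingertips, then pushed the lever ball over centre. It snapped to locked, and I handed the job in at about 13 s with the arm clear of everything.

**Last checks:**
- **Lever:** the ball measured at (-61.7, 61.2) mm from `plate_home`; locked is expected at about (-62, 62).
- **Plate:** its centre measured at about (-0.7, -0.9) mm from home. That is inside the 3 mm and 5 mm limits, though the cameras are only good to about 2 mm. At the stop the tool stalled at about 6.5 N.
- **Bystanders:** those in the last picture look unmoved. I did not measure them.

**One disagreement:** the first push touched nothing, because the fingertips stood about 35 mm higher than the tool description gives. They passed over the plate with no contact force. I measured the tip height from the side and wrist cameras, lowered the tool behind the plate, and pushed again.

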